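Tip the standing harmonica flat and shut the case

ROBOT

A 6-joint arm with a two-finger parallel gripper is mounted at the origin on the work surface. World frame = base frame: x ahead of the robot, y to its left, z up, the work surface at z = 0. Lengths are in m, angles in rad, forces in N, time in s.
With the tool pointing down it reaches from about 0.375 to 0.975 m from the base axis. Payload 3.8 kg.
Tool frame: the origin (TCP) lies midway between the tips of the shut fingers; the grasp point (between the pads) lies 19 mm behind it; z points along the fingers, y is the direction in which the jaws open and shut (so a half turn about z gives the same grasp; the last joint's range is limited). The gripper opens to 88 mm and grips with 3 to 60 N. Pads are 18 mm wide; open, the fingers measure 123 mm over their backs; the gripper's body (75 mm by 187 mm) begins 45 mm behind the grasp point.
Start: joints at [-1.287, 0.264, 1.604, -0, 1.274, -0.037], TCP at [0.213, -0.641, 0.239] pointing down, gripper open.
Joint ranges: [-2.63, 2.63], [-0.94, 2.18], [0.31, 2.57], [-1.31, 4.45], [0, 2.66], [-2.55, 2.55]. Speed limits (rad/s): [2.57, 2.57, 3.14, 3.14, 3.14, 3.14].

INTERFACE

Orientations are given as a unit quaternion [w, x, y, z].
In Python, from cell import get_obs, capture, camera_model, job_done gives the robot as it stands.
- The arm moves only by the shell command python3 -m pendant 'ROWS' [OPENING] [FORCE]. ROWS is JSON, a list of rows, each a list of 6 numbers: the shift along the tool's x, y, z in m, then the turn, a rotation vector about the tool's x, y, z in rad. A call has 1 to 20 rows; each row is the pose to reach, as a shift and turn from the pose commanded when the call began, along the tool's axes at that moment; what a row does not reach only later rows make up. A row lasts 1/10 s, in which the tool goes at most 50 mm and 8.59 degrees, less where a joint would pass 70% of its speed; a pose out of reach is approached as far as the arm can. A call with a gripper value outside its range is refused whole. OPENING is the opening in per cent of the stroke, from 0 (shut) to 100 (fully open), set as the call begins (- or left out, the last holds). The fingers move at their own pace and stop on an object; FORCE is the grip in N (left out, the last holds). Time passes only in rows, so rows that repeat a pose let the fingers close. It gives the time, the measured TCP pose, the force and the opening at its end, in the units of the state.
- get_obs(): the state, without advancing time (a new reading comes with each control period).
- capture(name): name is "scene" or "top" or "wrist"; returns the picture (384x512x3 uint8, red, green, blue); there is no depth.
- camera_model(name): a dict with "mtx" (3x3 intrinsics, pixels), "cam_to_world" (4x4, takes a point from camera to world coordinates). Camera axes: x right, y down, z forward; pixel columns grow to the right and rows downward; lengths in m; the calibration is good to about 2 mm. A picture is of the moment at which its call begins: read the wrist's pose just before it. camera_model takes no time and is no camera call; for the wrist camera it gives the pose at the moment of the call.
- job_done(): hands the job in, once; it reports no verdict.
The state is a dict: "t": time; "joint_positions": joint angles; "dq": joint speeds; "joint_torque": joint torques, N m; "position": TCP position; "ee_rot": TCP orientation; "wrist_force": force on the tool from outside, world axes, zero at the start; "wrist_torque": the same for the moment, N m; "gripper_width": finger opening in m.
Only numpy, scipy, OpenCV 4.12 (cv2) and the standard library are available. Lean on these libraries where they do the work, as an engineer would, in place of code of your own. Each camera call takes 0.05 s, during which the arm holds its last target.

TASK

One of the three harmonicas in the open acrylic case has been left standing on end, so the door cannot close. Push it over with the fingertips so that it lies flat in its own groove alongside the other two, then push the clear door over from behind until it is fully shut, and move clear. Only push, never pick anything up; leave the other two harmonicas lying in their grooves and the things around the case where they are.

Things in the scene. Friction and masses are not known exactly. Their poses are not given: they have to be found in the camera images.
- case: Low clear acrylic case with aluminium trim, grey lining, fixed, 122 mm (its x) by 158 mm (its y), walls 4 mm thick, 30 mm high, inner floor 4 mm above the shelf, open top, turned by up to 29 degrees. Origin: centre of underside. Three grooves along its y, each 36 mm wide, 150 mm long, centred at x = -39, 0, +39 mm, parted by ribs 3 mm wide with tops 14 mm above the shelf.
- door (a joint): Angle (rad) of the case's clear door, a plate 122 x 158 x 4 mm with aluminium edge strips, turning about the case's y: 0 = shut, flat on the rim, growing as it opens. Starts at 1.95 to 2.3, leaning back beyond upright; stop at 2.6. A stiff hinge (0.12 N m, 1 to 2 N at the free edge) holds it wherever left: it does not fall shut and must be pushed all the way.
- door_hinge (a point): Middle of the door's hinge line: on the case's far (+x) rim, x = +61 mm, y = 0, z = 30 mm in the case's frame. The hinge line runs along the case's y.
- door_edge (a point): Middle of the door's free edge (half-way through its thickness), 122 mm from the hinge line. When shut it is at the case's x = -61 mm, 32 mm above the shelf; the shut door's upper face is 34 mm above the shelf.
- harp: Steel harmonica standing loose on end, 102 mm long (its z), 27 deep (its x), 20 thick (its y), 0.08-0.17 kg; origin: centre, 55 mm up; top 106 mm above the shelf. In any one groove, 47 to 63 mm from the case's middle towards its +y end. Pushed near its top towards the case's -y it overbalances after 11 degrees and drops along its groove; lying flat its centre is 14 mm above the shelf.
- harp_foot (a point): Centre of the end face on which this harmonica stands.
- harp_top (a point): Centre of its upper end face at the start.
- flat1_center (a point): Centre of a second harmonica of the same size, lying flat along one of the other grooves, 14 mm above the shelf, its top 24 mm above it.
- flat2_center (a point): Centre of the third harmonica, lying flat likewise in the remaining groove.
- tuner: Black plastic clip-on tuner, 50 mm wide, about 42 mm deep, 36 mm high, beyond the case's +y end. Bystander; origin: underside.
- capo: Aluminium capo lying flat, 88 x 45 x 14 mm, farther out beyond the +y end, past the tuner. Bystander; origin: underside of its long bar.
- tin: Round tin of picks, closed, 67 mm across, 22 mm high, beyond the case's -y end. Bystander; origin: centre of its underside.
- slide: Glass slide, a tube 28 mm across standing 60 mm high farther out beyond the case's -y end, past the tin. Bystander; origin: centre of its underside.
- mug: White mug, 80 mm across, 90 mm high, to the left of the case. Bystander; origin: centre of its underside.
Not all that is in view belongs to the job. What is shaped like the part that bears flat1_center but blue or purple is not meant.

How it is judged:
On the way:
1. the standing harmonica lies flat in its groove while the door is still open (angle between harp's own z axis and vertical between 1.44 and 1.7 rad and z of harp in the frame of case between 0.009 and 0.0175 m and x of harp in the frame of case between -0.06 and 0.06 m and y of harp in the frame of case between -0.05 and 0.05 m and value of joint door above 1.3 rad), for 0.2 s.
At the end, for the whole second after the job is handed in: The harmonica that stood on end lies flat and at rest on the floor of its groove in the case (long axis level within about 7 degrees, centre 9 to 17.5 mm above the shelf), the other two still lie flat in theirs, and the door is shut to within 0.05 rad (angle between harp's own z axis and vertical between 1.44 and 1.7 rad and z of harp in the frame of case between 0.009 and 0.0175 m and x of harp in the frame of case between -0.06 and 0.06 m and y of harp in the frame of case between -0.05 and 0.05 m and z of flat1_center in the frame of case between 0.009 and 0.0175 m and z of flat2_center in the frame of case between 0.009 and 0.0175 m and value of joint door below 0.05 rad and linear speed of harp below 0.03 m/s); the robot touches nothing.
It fails at once if the standing harmonica is lifted clear of the case's floor (height (world z) of each of harp_foot, harp_top above 0.032 m).
It fails at once if the door is swung towards shut (below 1.3 rad) while the harmonica is not lying down (value of joint door below 1.3 rad and angle between harp's own z axis and vertical below 1.3 rad).
It fails at once if a harmonica that lay in the case is shifted by more than 20 mm or lifted (distance of any of flat1_center, flat2_center from where it was at the start of the episode above 0.02 m or height (world z) of any of flat1_center, flat2_center above 0.03 m).
It fails at once if the tuner, capo, pick tin, glass slide or mug is moved by more than 20 mm (distance of any of tuner, capo, tin, slide, mug from where it was at the start of the episode above 0.02 m).
It also fails if it takes over 51 s, if anything falls off the work surface, if the arm or the gripper's body presses on something with over 40 N, if the wrist force passes 120 N, or if a joint passes its speed limit or range.

## Working session

There is one attempt and no reset: what is moved stays moved. The work goes in short steps, Python scripts to look and compute and a shell command to move; the robot and the scene stay as the last step left them, time stands still between calls to the robot, and variables do not carry over. Pictures are saved under pics/ and viewed, and the job is handed in when it is done.

```bash
mkdir -p pics; ls
python3 - <<'E'
from cell import *
import cv2,numpy as np
for n in ["scene","top","wrist"]:
    cv2.imwrite(f"pics/{n}0.png",capture(n)[:,:,::-1])
    m=camera_model(n);print(n,np.round(m["mtx"],1).tolist(),np.round(m["cam_to_world"],3).tolist())
o=get_obs();print(o)
E
```

```text
pics
scene [[430.1, 0.0, 259.1], [0.0, 430.1, 190.7], [0.0, 0.0, 1.0]] [[0.717, 0.572, -0.399, 0.937], [0.697, -0.575, 0.429, -0.383], [0.016, -0.586, -0.811, 0.943], [0.0, 0.0, 0.0, 1.0]]
top [[414.7, 0.0, 250.0], [0.0, 414.7, 195.4], [0.0, 0.0, 1.0]] [[-0.029, -0.986, 0.167, 0.342], [-1.0, 0.027, -0.017, 0.077], [0.012, -0.167, -0.986, 1.163], [0.0, 0.0, 0.0, 1.0]]
wrist [[275.9, 0.0, 250.3], [0.0, 275.9, 192.8], [0.0, 0.0, 1.0]] [[0.317, -0.911, -0.265, 0.281], [-0.949, -0.304, -0.088, -0.617], [-0.001, 0.279, -0.96, 0.384], [0.0, 0.0, 0.0, 1.0]]
{'t': 0.15, 'joint_positions': array([-1.28688632e+00,  2.64580638e-01,  1.60505859e+00, -5.11499673e-05,
        1.27369362e+00, -3.69208610e-02]), 'dq': array([ 0.00067389, -0.00199931, -0.00319081,  0.00067593, -0.00048107,
       -0.00061906]), 'joint_torque': array([-6.24688892e-05, -5.02848458e+01, -3.57468903e+01,  7.28771556e-02,
        2.49509036e-02, -1.02585320e-04]), 'position': array([ 0.21267962, -0.64003914,  0.23767458]), 'ee_rot': array([-8.60459934e-04,  9.87159438e-01,  1.59735674e-01, -1.31441253e-04]), 'wrist_force': array([ 0.37209369, -0.10107444,  0.52349708]), 'wrist_torque': array([-0.03520273, -0.03536558,  0.03116796]), 'gripper_width': 0.08816060105353292}
```

View pics/scene0.png

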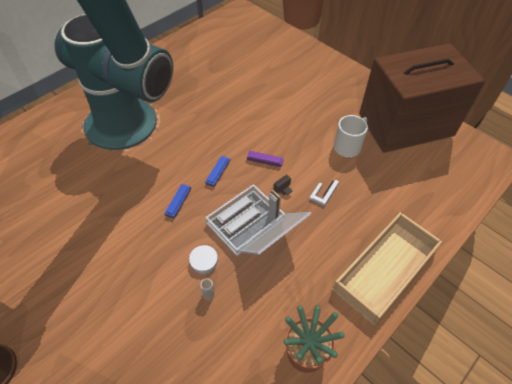

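View pics/top0.png

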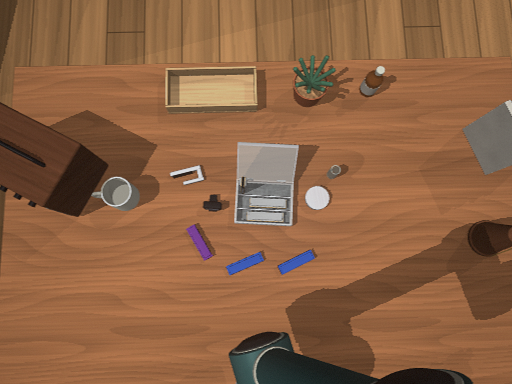

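Run:
```python
import cv2
a=cv2.imread('pics/scene0.png');t=cv2.imread('pics/top0.png')
cv2.imwrite('pics/sc_crop.png',cv2.resize(a[90:290,170:430],None,fx=3,fy=3,interpolation=cv2.INTER_CUBIC))
cv2.imwrite('pics/top_crop.png',cv2.resize(t[60:260,160:420],None,fx=3,fy=3,interpolation=cv2.INTER_CUBIC))
```

```text
(no output)
```

View pics/sc_crop.png

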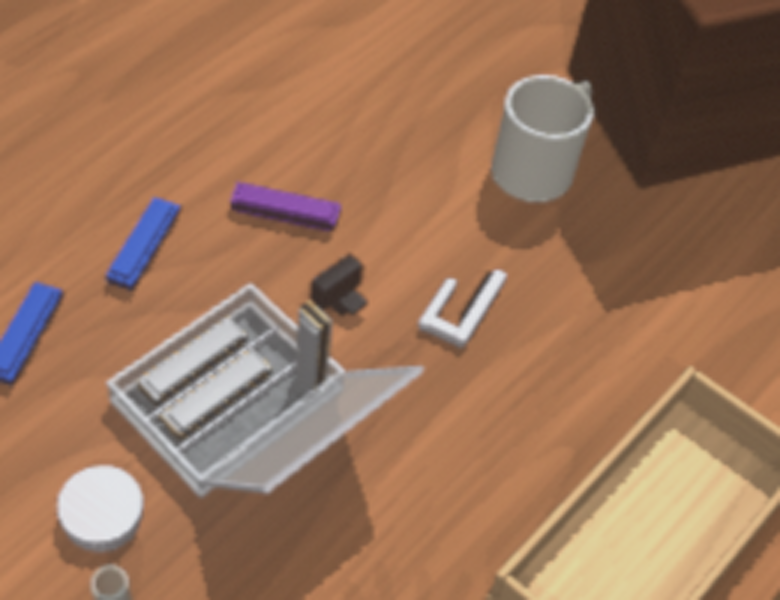

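View pics/top_crop.png

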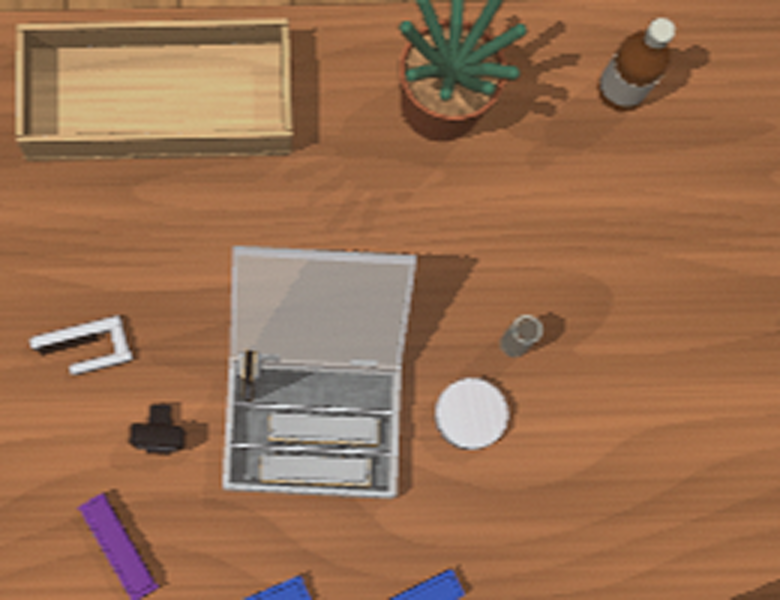

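The top view shows the case with the door at top (free edge crop (233,249)–(415,257)). The standing harmonica is at crop (250,353), in the groove next to the hinge at the +y end. The two silver flat ones are at (325,428) and (315,468). The blue and purple ones outside the case are decoys. Next I'll measure these points.

```bash
cat > h.py <<'E'
import numpy as np
from cell import camera_model
def ray(n,u,v,m=None):
    m=m or camera_model(n);T=np.array(m["cam_to_world"]);K=np.array(m["mtx"])
    d=T[:3,:3]@np.linalg.solve(K,[u,v,1]);return T[:3,3],d/np.linalg.norm(d)
def onz(n,u,v,z):
    o,d=ray(n,u,v);return o+d*(z-o[2])/d[2]
def tri(a,b):
    o1,d1=ray(*a);o2,d2=ray(*b)
    s=np.linalg.lstsq(np.c_[d1,-d2],o2-o1,rcond=None)[0]
    p,q=o1+s[0]*d1,o2+s[1]*d2;return (p+q)/2,np.linalg.norm(p-q)
def proj(n,p):
    m=camera_model(n);T=np.array(m["cam_to_world"]);K=np.array(m["mtx"])
    c=T[:3,:3].T@(np.array(p)-T[:3,3]);c=K@c;return c[:2]/c[2]
E
python3 - <<'E'
from h import *
t=lambda u,v:("top",u/3+160-.33,v/3+60-.33)
s=lambda u,v:("scene",u/3+170-.33,v/3+90-.33)
P={}
for k,a in dict(NL=(223,486),NR=(398,494),HL=(231,365),HR=(404,369)).items():
    P[k]=onz(*t(*a),.030);print(k,P[k].round(4))
print('sizes',[round(np.linalg.norm(P[a]-P[b]),4) for a,b in [("NL","NR"),("NL","HL"),("NR","HR"),("HL","HR")]])
for k,a in dict(NL=(250,286),NR=(110,385),HR=(203,492),HL=(343,372)).items(): print('scene',k,onz(*s(*a),.03).round(4))
print('top harp',onz(*t(250,353),.106).round(4), onz(*s(315,314),.106).round(4), tri(t(250,353),s(315,314)))
print('door', tri(t(234,249),s(422,369)),tri(t(415,256),s(268,489)))
for k,a in dict(tuner=(158,430),tin=(473,412),slide=(523,335)).items(): print(k,onz(*t(*a),.02).round(3))
E
```

```text
NL [0.4626 0.1039 0.03  ]
NR [ 0.4508 -0.0558  0.03  ]
HL [0.5751 0.0939 0.03  ]
HR [ 0.567  -0.0668  0.03  ]
sizes [np.float64(0.1601), np.float64(0.113), np.float64(0.1168), np.float64(0.1609)]
scene NL [0.4623 0.1013 0.03  ]
scene NR [ 0.4519 -0.054   0.03  ]
scene HR [ 0.5784 -0.0688  0.03  ]
scene HL [0.5812 0.0924 0.03  ]
top harp [0.5697 0.076  0.106 ] [0.558  0.0777 0.106 ] (array([0.56511235, 0.0737278 , 0.11790475]), np.float64(0.006084799373738874))
door (array([0.65830706, 0.08760996, 0.12382586]), np.float64(0.00033091248241001064)) (array([ 0.64720756, -0.06844477,  0.12687423]), np.float64(0.0005747126497160145))
tuner [0.517 0.163 0.02 ]
tin [ 0.526 -0.131  0.02 ]
slide [ 0.599 -0.182  0.02 ]
```

The measurements agree with the given sizes. The case centre is about (0.518, 0.0195) with yaw about -0.075. The harp is at case (0.040, 0.060). The door measures 0.120 m from hinge to edge, at about 2.23 rad. Next I'll move the shut fingers to above the harp's +y side.

```bash
python3 -m pendant '[[0.578,-0.621,0,0,0,0.397],[0.578,-0.621,0,0,0,0.397],[0.578,-0.621,0,0,0,0.397],[0.578,-0.621,0,0,0,0.397],[0.578,-0.621,0,0,0,0.397],[0.578,-0.621,0,0,0,0.397],[0.578,-0.621,0,0,0,0.397],[0.578,-0.621,0,0,0,0.397],[0.578,-0.621,0,0,0,0.397],[0.578,-0.621,0,0,0,0.397],[0.578,-0.621,0,0,0,0.397],[0.578,-0.621,0,0,0,0.397],[0.578,-0.621,0,0,0,0.397],[0.578,-0.621,0,0,0,0.397],[0.578,-0.621,0,0,0,0.397],[0.578,-0.621,0,0,0,0.397],[0.578,-0.621,0,0,0,0.397],[0.578,-0.621,0,0,0,0.397],[0.578,-0.621,0,0,0,0.397],[0.578,-0.621,0,0,0,0.397]]' 0 20
python3 - <<'E'
from h import *
from cell import *
import cv2
cv2.imwrite("pics/w1.png",capture("wrist")[:,:,::-1])
print(get_obs()['position'],get_obs()['ee_rot'])
E
```

```text
t: 2.15
position: [0.5649, 0.1302, 0.2382]
ee_rot: [0.0, 0.999, -0.038, -0.001]
wrist_force: [-0.7, 0.2, 0.0]
gripper_width: 0.0002
[0.564906   0.12982403 0.23842546] [ 2.78228769e-04  9.99252536e-01 -3.86539954e-02 -4.01265613e-04]
```

View pics/w1.png

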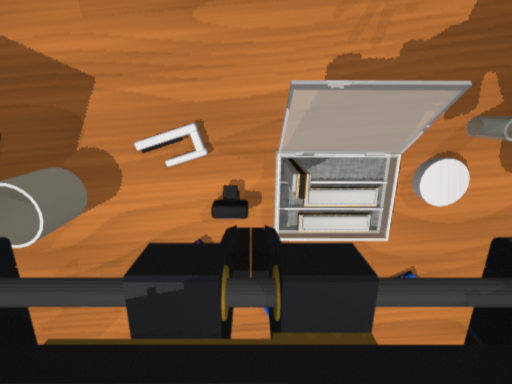

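The wrist view shows the case aligned with the tool. The standing harp's top is at about (300,185), the tuner at (230,205). I'll check the harp's position from this view.

Run:
```python
from h import *
import cv2
a=cv2.imread('pics/w1.png');cv2.imwrite('pics/w1c.png',cv2.resize(a[130:250,260:420],None,fx=5,fy=5,interpolation=cv2.INTER_CUBIC))
C=np.array([.518,.0195]);y=-.075;R=np.array([[np.cos(y),-np.sin(y)],[np.sin(y),np.cos(y)]])
for k,u,v,z in [("NL",276,239,.03),("NR",388,239,.03),("HL",278,154,.03),("HR",399,154,.03)]:
    p=onz("wrist",u,v,z);print(k,p.round(4),(R.T@(p[:2]-C)).round(4))
```

```text
NL [0.4635 0.1017 0.03  ] [-0.0605  0.0779]
NR [ 0.4514 -0.0559  0.03  ] [-0.0608 -0.0801]
HL [0.5831 0.0931 0.03  ] [0.0594 0.0783]
HR [ 0.5712 -0.0624  0.03  ] [ 0.0592 -0.0777]
```

View pics/w1c.png

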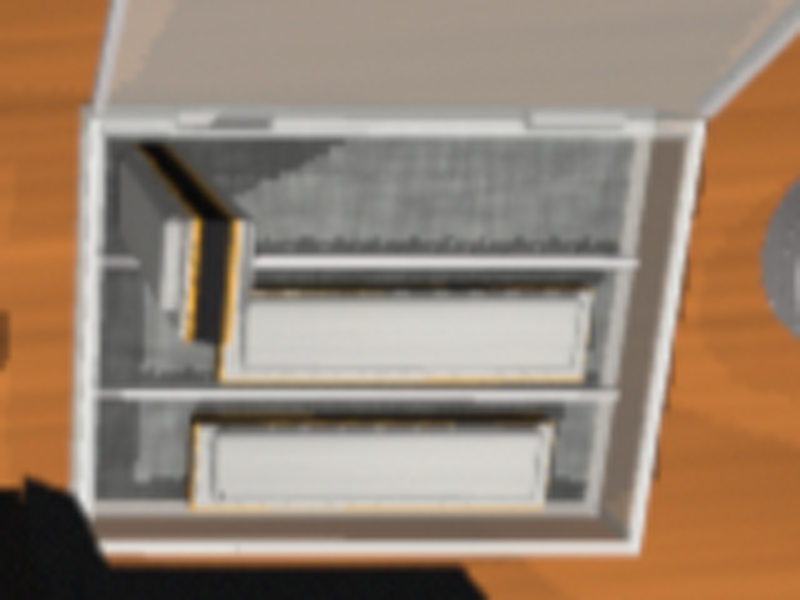

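Run:
```python
from h import *
from cell import get_obs
C=np.array([.518,.0195]);y=-.075;R=np.array([[np.cos(y),-np.sin(y)],[np.sin(y),np.cos(y)]])
p=onz("wrist",301.6,186,.106);print((R.T@(p[:2]-C)).round(4))
print('tcp case',R.T@(get_obs()['position'][:2]-C))
```

```text
[0.0369 0.0604]
tcp case [0.03850759 0.11352854]
```

```bash
python3 -m pendant '[[0,0,0.05,0,0,0],[0,0,0.1,0,0,0],[0,0,0.13,0,0,0],[0,0,0.15,0,0,0],[0,0,0.15,0,0,0],[0,0,0.15,0,0,0]]'
python3 -m pendant '[[0,0.005,0,0,0,0],[0,0.010,0,0,0,0],[0,0.014,0,0,0,0],[0,0.018,0,0,0,0],[0,0.021,0,0,0,0],[0,0.024,0,0,0,0],[0,0.027,0,0,0,0],[0,0.030,0,0,0,0],[0,0.033,0,0,0,0],[0,0.036,0,0,0,0],[0,0.036,0,0,0,0]]'
python3 - <<'E'
from h import *
from cell import *
import cv2
w=capture("wrist")[:,:,::-1];cv2.imwrite("pics/w2.png",w)
s=capture("scene")[:,:,::-1];cv2.imwrite('pics/s2.png',cv2.resize(s[90:290,170:430],None,fx=3,fy=3,interpolation=cv2.INTER_CUBIC))
E
```

```text
t: 2.8
position: [0.5655, 0.1299, 0.0891]
ee_rot: [0.0, 0.999, -0.039, -0.0]
wrist_force: [-0.3, 0.7, -0.1]
gripper_width: 0.0005
t: 3.9
position: [0.5627, 0.0948, 0.0886]
ee_rot: [0.0, 0.999, -0.038, -0.0]
wrist_force: [-0.2, 0.1, -0.4]
gripper_width: 0.0007
```

View pics/w2.png

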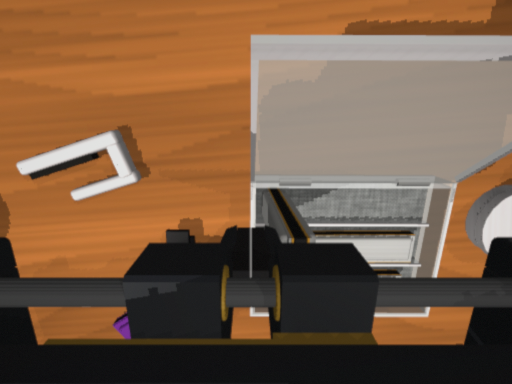

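View pics/s2.png

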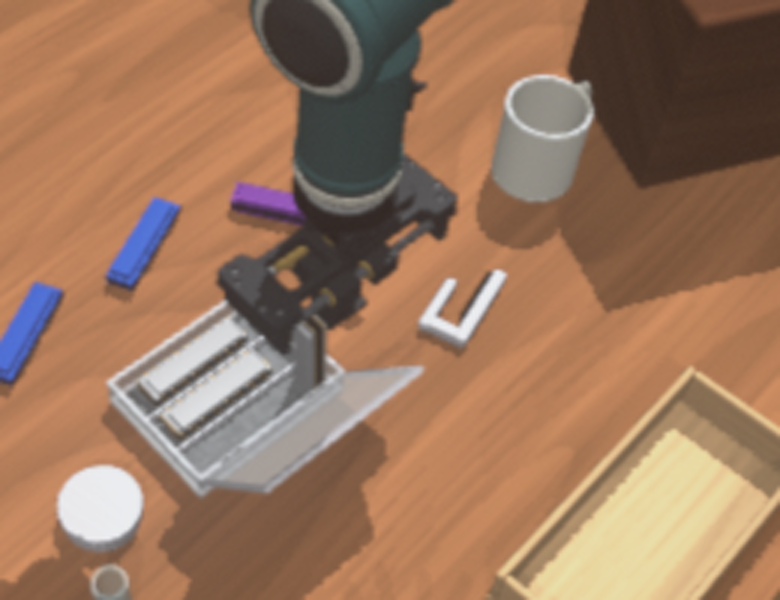

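The harp still stands and no force has registered, so the fingertips are thinner than I assumed. I'll keep pushing gently.

```bash
python3 -m pendant '[[0,0.003,0,0,0,0],[0,0.006,0,0,0,0],[0,0.009,0,0,0,0],[0,0.012,0,0,0,0],[0,0.014,0,0,0,0],[0,0.016,0,0,0,0],[0,0.018,0,0,0,0],[0,0.020,0,0,0,0],[0,0.020,0,0,0,0]]'
python3 - <<'E'
from h import *
from cell import *
import cv2
w=capture("wrist")[:,:,::-1];cv2.imwrite("pics/w3.png",w)
s=capture("scene")[:,:,::-1];cv2.imwrite('pics/s3.png',cv2.resize(s[140:270,220:350],None,fx=4,fy=4,interpolation=cv2.INTER_CUBIC))
E
```

```text
t: 4.9
position: [0.5612, 0.075, 0.0887]
ee_rot: [0.0, 0.999, -0.038, -0.0]
wrist_force: [-0.2, 0.5, 0.0]
gripper_width: 0.0004
```

View pics/s3.png

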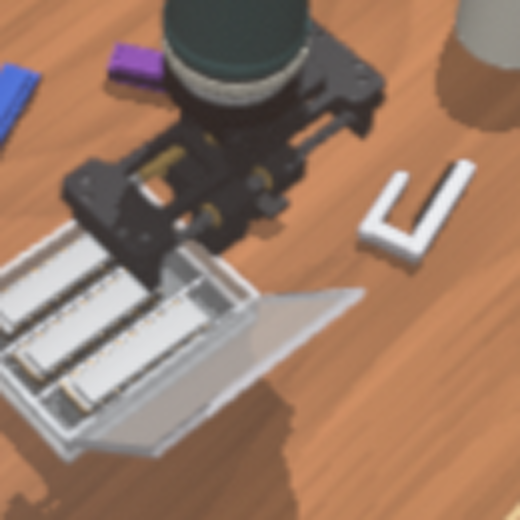

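The harp dropped flat into its groove. Next I'll retreat upward and move behind the door, then check with a top view.

```bash
python3 -m pendant '[[0,-0.01,-0.05,0,0,0],[0,-0.01,-0.1,0,0,0],[0,-0.01,-0.13,0,0,0],[0.05,0.01,-0.13,0,0,0],[0.10,0.03,-0.13,0,0,0],[0.14,0.057,-0.13,0,0,0],[0.16,0.057,-0.13,0,0,0],[0.16,0.057,-0.13,0,0,0],[0.16,0.057,-0.13,0,0,0]]'
python3 - <<'E'
from h import *
from cell import *
import cv2
w=capture("wrist")[:,:,::-1];cv2.imwrite("pics/w4.png",w)
s=capture("scene")[:,:,::-1];cv2.imwrite('pics/s4.png',cv2.resize(s[140:270,200:350],None,fx=4,fy=4,interpolation=cv2.INTER_CUBIC))
E
```

```text
t: 5.9
position: [0.716, 0.0063, 0.2179]
ee_rot: [-0.0, 0.999, -0.038, -0.001]
wrist_force: [-1.0, -0.9, -0.2]
gripper_width: 0.0002
```

View pics/s4.png

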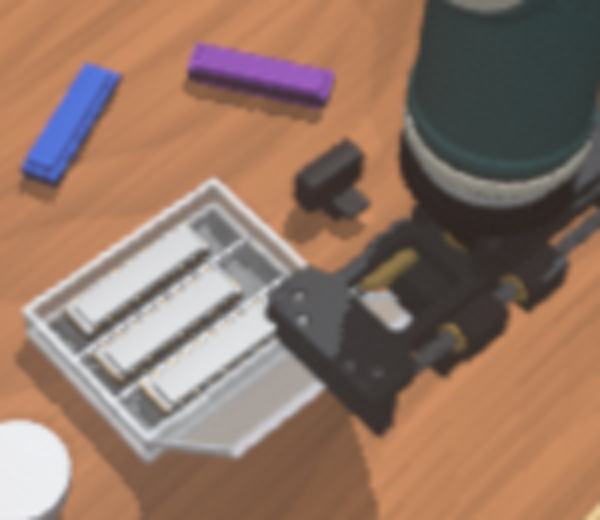

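View pics/w4.png

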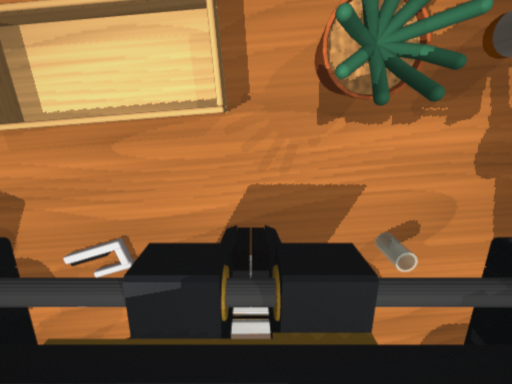

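Run:
```python
from h import *
for z in (.05,.12): print([onz("wrist",u,v,z).round(3).tolist() for u,v in [(380,97),(440,95),(340,70)]])
C=np.array([.518,.0195]);y=-.075;R=np.array([[np.cos(y),-np.sin(y)],[np.sin(y),np.cos(y)]])
from cell import get_obs
print(R.T@(get_obs()['position'][:2]-C))
```

```text
[[0.793, -0.139, 0.05], [0.79, -0.203, 0.05], [0.823, -0.095, 0.05]]
[[0.792, -0.107, 0.12], [0.79, -0.157, 0.12], [0.815, -0.073, 0.12]]
[0.19762201 0.00222255]
```

The plant is clear of the path. I'll go down behind the door, then push it to about upright.

```bash
python3 -m pendant '[[0,0,0.05,0,0,0],[0,0,0.09,0,0,0],[0,0,0.113,0,0,0],[0,0,0.113,0,0,0],[0,0,0.113,0,0,0]]'
python3 -m pendant '[[-0.01,0,0,0,0,0],[-0.02,0,0,0,0,0],[-0.03,0,0,0,0,0],[-0.04,0,0,0,0,0],[-0.05,0,0,0,0,0],[-0.058,0,0,0,0,0],[-0.066,0,0,0,0,0],[-0.074,0,0,0,0,0],[-0.08,0,0,0,0,0],[-0.08,0,0,0,0,0]]'
python3 - <<'E'
from h import *
from cell import *
import cv2
s=capture("scene")[:,:,::-1];cv2.imwrite('pics/s5.png',cv2.resize(s[140:270,200:350],None,fx=4,fy=4,interpolation=cv2.INTER_CUBIC))
E
```

```text
t: 6.5
position: [0.7158, 0.0069, 0.1063]
ee_rot: [-0.0, 0.999, -0.038, -0.0]
wrist_force: [-0.0, -0.3, -0.2]
gripper_width: 0.0006
t: 7.5
position: [0.6349, 0.0124, 0.105]
ee_rot: [-0.0, 0.999, -0.038, -0.001]
wrist_force: [0.2, 0.3, 0.6]
gripper_width: 0.0006
```

View pics/s5.png

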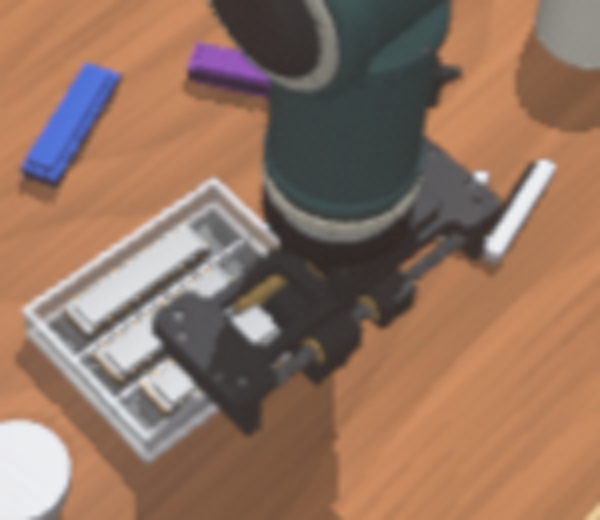

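```bash
python3 -m pendant '[[-0.010,0,0,0,0,0],[-0.020,0,-0.001,0,0,0],[-0.030,0,-0.002,0,0,0],[-0.040,0,-0.003,0,0,0],[-0.050,0,-0.004,0,0,0],[-0.060,0,-0.005,0,0,0],[-0.070,0,-0.006,0,0,0],[-0.080,0,-0.006,0,0,0],[-0.090,0,-0.005,0,0,0],[-0.099,0,-0.004,0,0,0],[-0.107,0,-0.001,0,0,0],[-0.107,0,-0.001,0,0,0]]'
python3 - <<'E'
from h import *
from cell import *
import cv2
s=capture("scene")[:,:,::-1];cv2.imwrite('pics/s6.png',cv2.resize(s[140:270,200:350],None,fx=4,fy=4,interpolation=cv2.INTER_CUBIC))
E
```

```text
t: 8.75
position: [0.5281, 0.0205, 0.1059]
ee_rot: [-0.0, 0.999, -0.038, -0.001]
wrist_force: [-0.1, 0.1, -0.5]
gripper_width: 0.0007
```

View pics/s6.png

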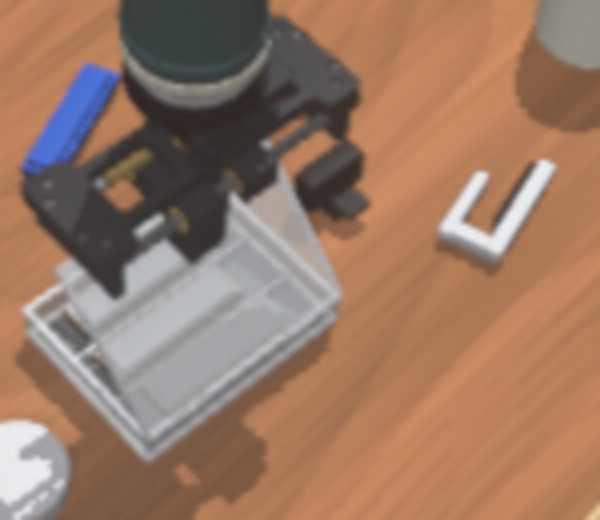

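The door is following and is now past upright, at roughly 50°, with the harps visible flat through it. I'll continue the arc down to shut.

```bash
python3 -m pendant '[[-0.010,0,0.005,0,0,0],[-0.019,0,0.012,0,0,0],[-0.026,0,0.020,0,0,0],[-0.033,0,0.029,0,0,0],[-0.039,0,0.038,0,0,0],[-0.043,0,0.047,0,0,0],[-0.046,0,0.055,0,0,0],[-0.047,0,0.061,0,0,0],[-0.047,0,0.066,0,0,0],[-0.047,0,0.070,0,0,0],[-0.047,0,0.072,0,0,0],[-0.047,0,0.073,0,0,0],[-0.047,0,0.073,0,0,0]]'
```

```text
t: 10.1
position: [0.4831, 0.024, 0.0343]
ee_rot: [0.0, 0.999, -0.038, -0.0]
wrist_force: [-3.4, -0.7, 5.2]
gripper_width: 0.0007
```

Tip height is 34.3 mm with 5 N upward force, so the door appears seated on the rim. I'll press slightly more, then move clear.

```bash
python3 -m pendant '[[0,0,0.001,0,0,0],[0,0,0.002,0,0,0],[0,0,0.002,0,0,0]]'
python3 -m pendant '[[0,0,-0.03,0,0,0],[0,0,-0.07,0,0,0],[0,0,-0.12,0,0,0],[0,0,-0.17,0,0,0],[0,0.05,-0.2,0,0,0],[0,0.1,-0.2,0,0,0],[0,0.15,-0.2,0,0,0],[0,0.2,-0.2,0,0,0],[0,0.25,-0.2,0,0,0],[0,0.25,-0.2,0,0,0],[0,0.25,-0.2,0,0,0]]'
python3 - <<'E'
from h import *
from cell import *
import cv2
s=capture("scene")[:,:,::-1];cv2.imwrite('pics/s7.png',cv2.resize(s[90:290,170:430],None,fx=3,fy=3,interpolation=cv2.INTER_CUBIC))
s=capture("top")[:,:,::-1];cv2.imwrite('pics/t7.png',cv2.resize(s[110:240,180:360],None,fx=4,fy=4,interpolation=cv2.INTER_CUBIC))
E
```

```text
t: 10.4
position: [0.4832, 0.024, 0.0341]
ee_rot: [0.0, 0.999, -0.038, -0.001]
wrist_force: [-9.7, 0.1, 20.8]
gripper_width: 0.0005
t: 11.5
position: [0.4639, -0.2267, 0.2317]
ee_rot: [-0.0, 0.999, -0.04, 0.0]
wrist_force: [-0.1, 0.6, 0.1]
gripper_width: 0.0006
```

View pics/s7.png

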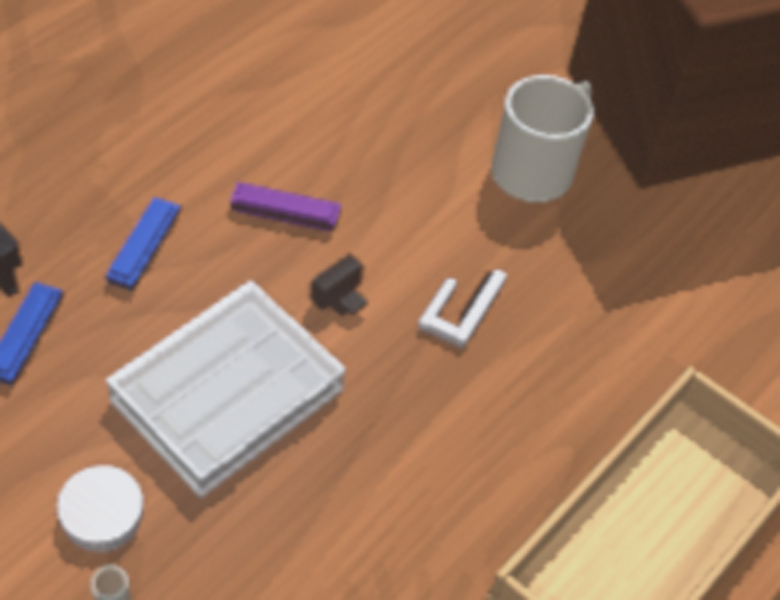

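View pics/t7.png

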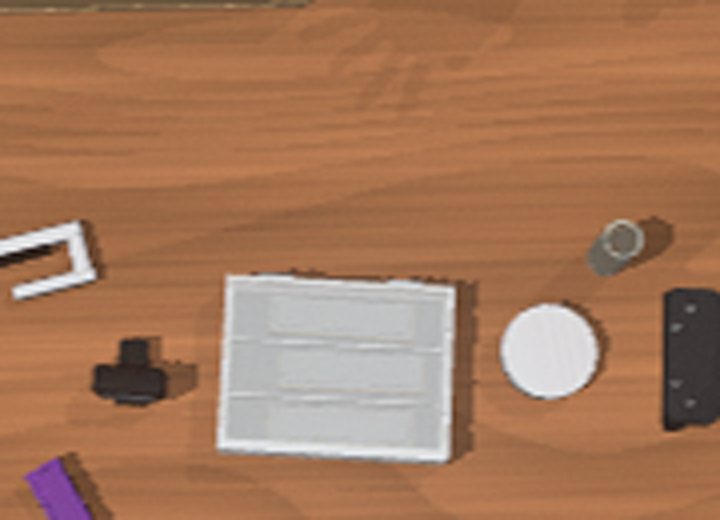

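The door lies flat on the rim and three harps show flat through it. Tuner, capo, tin, slide and mug are where they were, and the arm is clear. I'm handing in.

```bash
python3 -c "
from cell import *
job_done()"
```

```text
the job is handed in; nothing more can be done
```

The job is done and handed in at about 11.6 s of the 51 s allowed; no verdict was reported.

- **Harmonica:** I pushed the standing harmonica over from its +y side with the shut fingertips, and it dropped flat along its groove next to the hinge. The first push stopped short of it because the fingertips were thinner than I had assumed; a second gentle push did it.
- **Door:** I pushed the door over from behind and pressed it onto the rim. The fingertip stopped at 34 mm, the height of the shut door's upper face, and the upward force on it rose to about 21 N.
- **Last checks:** The final scene and top pictures show the door flat on the rim and three harmonicas lying flat beneath it. The tuner, capo, tin, slide and mug look unmoved. The arm is clear, with the wrist force near zero.

I judged the final door angle and the harmonicas' flatness from the pictures and that contact height, and did not measure them separately. No check failed. The one disagreement was early: two-camera triangulation put the harmonica's top at 118 mm rather than 106 mm, with a 6 mm gap between the rays. I used the given height instead, and the wrist view agreed with it.

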